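# Sweep the worn heel blocks into the scrap tray

## Robot

A 6-joint arm with a two-finger parallel gripper is mounted at the origin on the work surface. World frame = base frame: x ahead of the robot, y to its left, z up, the work surface at z = 0. Lengths are in m, angles in rad, forces in N, time in s.
With the tool pointing down it reaches from about 0.35 to 0.775 m from the base axis. Payload 5.5 kg.
Tool frame: the origin (TCP) lies between the finger pads; the fingertips stand 8 mm ahead of it and the grasp point (between the pads) lies 11 mm behind it; z points along the fingers, y is the line along which they close (so a half turn about z gives the same grasp; the last joint's range is limited). The gripper opens to 85 mm and grips with 20 to 120 N. Pads are 22 mm wide; open, the fingers measure 114 mm over their backs; the gripper's body (76 mm by 85 mm) begins 54 mm behind the grasp point. The pads swing forward as they close: fully open they stand 13 mm farther back than shut.
Start: joints at [-1.426, 0.313, 0.046, 1.304, 0, 1.431], TCP at [0.162, -0.552, 0.239] pointing down, gripper open.
Joint ranges: [-2.76, 2.76], [-0.86, 1.69], [-1.03, 1.26], [-2.2, 2.34], [-1.47, 1.5], [-3.14, 3.14]. Speed limits (rad/s): [2.57, 2.57, 3.14, 3.14, 3.14, 3.14].

## Interface

Orientations are given as a unit quaternion [w, x, y, z].
In Python, from workcell import status, vision, job gives the robot as it stands. The module is installed in compiled form; this text tells all that it offers.
- The arm moves only by the tool apply_moves, never from a script. Its argument "moves" is one flat list of numbers, 6 for each row, row after row: the shift along the world's x, y, z in units of 25 mm (1.0 is 25 mm), then the turn, a rotation vector about the world's x, y, z in rad. In form: [x, y, z, rx, ry, rz, x, y, z, rx, ry, rz, ...]. A call has 1 to 20 rows; each row is the pose to reach, as a shift and turn from the pose commanded when the call began; what a row does not reach only later rows make up. A row lasts 1/12 s, in which the tool goes at most 41.7 mm and 7.16 degrees, less where a joint would pass 70% of its speed; a pose out of reach is approached as far as the arm can. A call with a gripper value outside its range is refused whole. "claw" is the opening in per cent of the stroke, from 0 (shut) to 100 (fully open), set as the call begins (left out, the last holds). The fingers move at their own pace and stop on an object; "newtons" is the grip in N (left out, the last holds). Time passes only in rows, so rows that repeat a pose let the fingers close. It gives the time, the measured TCP pose, the force, the opening and the grip force at its end, in the units of the state.
- status.get_state(): the state, without advancing time (a new reading comes with each control period).
- vision.read_camera(name): name is "scene" or "top" or "wrist"; returns a dict with "image" (400x640x3 uint8, blue, green, red), "camera_matrix" (3x3 intrinsics, pixels), "dist_coeffs" ([k1, k2, p1, p2, k3] as OpenCV has them; the pictures are not rectified), "camera_from_world" (4x4, takes a point from world to camera coordinates). Camera axes: x right, y down, z forward; pixel columns grow to the right and rows downward; lengths in m; the calibration is good to about 2 mm. A picture is of the moment at which its call begins. There is no depth.
- job.hand_in(): hands the job in; it is judged then, once.
The state is a dict: "clock": time; "joint_pos": joint angles; "qvel": joint speeds; "tau": joint torques, N m; "tcp_pos": TCP position; "orientation": TCP orientation; "wrist_force": force on the tool from outside, world axes, zero at the start; "ft_torque": the same for the moment, N m; "finger_gap": finger opening in m; "grip_force": force on a finger pad.
Only numpy, scipy, OpenCV 4.12 (cv2) and the standard library are available. Lean on these libraries where they do the work, as an engineer would, in place of code of your own. Each camera call takes 0.05 s, during which the arm holds its last target. There are 200 camera calls.

## Task

Clear the three worn rubber heel blocks off the cobbler's bench: push them with the closed fingers, sweeping each one across the bench top and through the open side of the low steel scrap tray until it lies wholly inside. Keep the blocks flat on the bench all the way, never lifted or tipped, push them steadily rather than flicking them, and leave every other thing on the bench where it is.

Things in the scene. Friction and masses are not known exactly. Their poses are not given: they have to be found in the camera images.
- tray: low steel scrap tray fixed to the bench, open towards about -y (robot's right). Inside 270 mm wide (its x), 130 mm deep (its y); walls 3 mm thick, 25 mm high at both sides and back, front fully open. Floor level with the bench, no lip. Origin: bench height, middle of the open mouth; y points from the mouth in to the back wall, x along the mouth, z up
- heel1: worn black rubber heel block lying flat on the bench, D-shaped from above: 43 mm long (x), 42 mm wide (y), 14 mm thick, 20 to 36 g. Origin: on the underside, 20 mm from the flat edge, 23 mm from the tip of the round; no outline point is over 29 mm from it. x points from flat edge to round end, z up. Slides with ordinary friction
- heel2: worn black rubber heel block lying flat on the bench, D-shaped from above: 43 mm long (x), 42 mm wide (y), 14 mm thick, 20 to 36 g. Origin: on the underside, 20 mm from the flat edge, 23 mm from the tip of the round; no outline point is over 29 mm from it. x points from flat edge to round end, z up. Slides with ordinary friction
- heel3: worn black rubber heel block lying flat on the bench, D-shaped from above: 43 mm long (x), 42 mm wide (y), 14 mm thick, 20 to 36 g. Origin: on the underside, 20 mm from the flat edge, 23 mm from the tip of the round; no outline point is over 29 mm from it. x points from flat edge to round end, z up. Slides with ordinary friction
- tin: round steel polish tin, 53 mm across, 24 mm high, 90 g, standing among the heel blocks; leave it. Origin: centre of the underside, z up. The heel blocks and this tin stand in four lanes side by side about 71 mm apart along world x, in any order, and at different y
- spool: small upright wooden thread spool, 34 mm across, 40 mm high, 40 g, 85 to 115 mm to the +y side (tray side) of the polish tin, in the same lane; leave it. Origin: centre of the underside, z up
- hammer: hammer lying flat along the far side of the bench, under 50 mm high; leave it. Origin: on its underside, about mid-length; x along the handle towards the head
- brush: brush lying near the robot's left, under 60 mm high; leave it. Origin: on its underside, about mid-length; x from handle to bristles
- glue: glass glue jar, 72 mm across, 110 mm high, behind the tray at the left; leave it. Origin: centre of the underside
- nailcup: open steel cup, 64 mm across, 60 mm high, at the robot's near right; leave it. Origin: centre of the underside

How it is judged:
At the end, for the whole second after the job is handed in: All three heel blocks lie flat, at rest, on the tray's floor inside its walls, each origin at least 18 mm inside the mouth line (y of heel1 in the frame of tray between 0.018 and 0.13 m and x of heel1 in the frame of tray between -0.13 and 0.13 m and height (world z) of each of heel1, heel2, heel3 below 0.006 m and angle between each of heel1, heel2, heel3's own z axis and vertical below 0.15 rad and linear speed of each of heel1, heel2, heel3 below 0.02 m/s and y of heel2 in the frame of tray between 0.018 and 0.13 m and x of heel2 in the frame of tray between -0.13 and 0.13 m and y of heel3 in the frame of tray between 0.018 and 0.13 m and x of heel3 in the frame of tray between -0.13 and 0.13 m); the robot touches nothing.
It fails at once if a heel block is lifted or tipped up: origin over 12 mm above the bench or tilt over 0.5 rad (height (world z) of any of heel1, heel2, heel3 above 0.012 m or angle between any of heel1, heel2, heel3's own z axis and vertical above 0.5 rad).
It fails at once if a heel block is flicked: faster than 0.6 m/s (linear speed of any of heel1, heel2, heel3 above 0.6 m/s).
It fails at once if the polish tin or the thread spool moved more than 10 mm (distance of any of tin, spool from where it was at the start of the episode above 0.01 m).
It fails at once if the hammer, brush, glue jar or nail cup moved more than 10 mm (distance of any of hammer, brush, glue, nailcup from where it was at the start of the episode above 0.01 m).
It also fails if it takes over 70 s, if anything falls off the work surface, if the arm or the gripper's body presses on something with over 40 N, if the wrist force passes 120 N, or if a joint passes its speed limit or range.

## Working session

There is one attempt and no reset: what is moved stays moved. The work goes in short steps, Python scripts to look and compute and a tool call to move; the robot and the scene stay as the last step left them, time stands still between calls to the robot, and variables do not carry over. Pictures are saved under pics/ and viewed, at most 10 in all, crops included, and the job is handed in when it is done.

Besides the shell and the picture viewer there is one more tool, called after "Emit:" by a JSON object that holds its "op" and its "data". apply_moves: Moves the arm, as the interface text tells. Its arguments: {"type":"object","properties":{"moves":{"type":"array","items":{"type":"number"}},"claw":{"type":"number"},"newtons":{"type":"number"}},"required":["moves"]}

```bash
mkdir -p pics; cat > h.py <<'E'
import numpy as np, cv2
from workcell import status, vision, job
def cam(n):
    c=vision.read_camera(n); return c['image'],np.array(c['camera_matrix'],float),np.array(c['dist_coeffs'],float),np.array(c['camera_from_world'],float)
def ray(px,c,z):
    _,K,D,T=c
    u=cv2.undistortPoints(np.array(px,float).reshape(-1,1,2),K,D).reshape(-1,2)
    d=np.c_[u,np.ones(len(u))]@T[:3,:3]; o=-T[:3,:3].T@T[:3,3]
    return (o+d*((z-o[2])/d[:,2])[:,None])[:,:2]
E
python3 - <<'E'
from h import *
for n in ('top','scene'):
    c=cam(n); cv2.imwrite(f'pics/{n}0.png',c[0]); print(n,-c[3][:3,:3].T@c[3][:3,3])
s=status.get_state(); print(s['clock'],s['tcp_pos'],s['orientation'],s['finger_gap'])
E
```

```text
top [0.4745057  0.05762686 1.59361234]
scene [ 1.13333382 -0.63350736  0.73111577]
0.1 [ 0.16147298 -0.55140716  0.23850646] [-8.05388143e-04  9.89877302e-01  1.41923493e-01 -1.30770624e-05] 0.08559719039411522
```

View pics/top0.png

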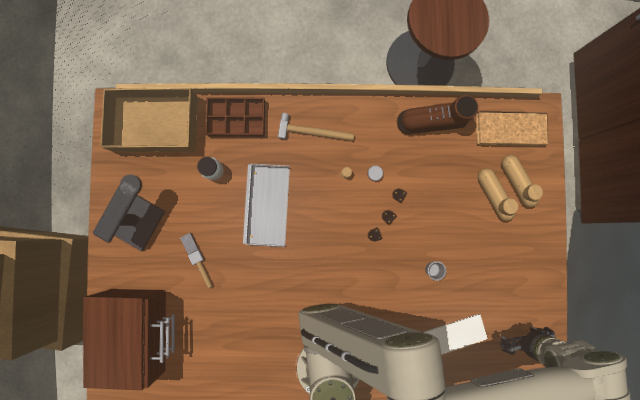

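View pics/scene0.png

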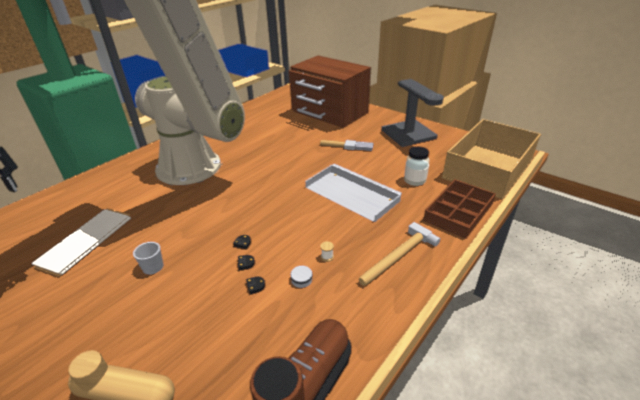

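The top view shows the heels at about (399,195), (389,217) and (375,235). The tin is at (375,173), the spool at (347,172), and the tray spans (245–290, 165–246) with its mouth to the right. Next I'll measure these.

```bash
python3 - <<'E'
from h import *
c=cam('top'); im=c[0]
print('scale',ray([[400,200],[401,200],[400,201]],c,0))
roi=np.zeros(im.shape[:2],np.uint8); roi[180:248,360:415]=1
m=((im.max(2)<62)&(roi>0)).astype(np.uint8)
n,l,st,ce=cv2.connectedComponentsWithStats(m)
for i in range(1,n):
    if st[i,4]>20:
        cn=cv2.findContours((l==i).astype(np.uint8),0,2)[0][0].reshape(-1,2); p=ray(cn,c,.01)
        print('heel',ce[i],st[i],ray([ce[i]],c,.01),p.min(0),p.max(0))
hsv=cv2.cvtColor(im,cv2.COLOR_BGR2HSV)
g=(hsv[...,1]<70)&(hsv[...,2]>90); r=np.zeros_like(g); r[155:255,235:300]=1; r[160:185,362:390]=1; 
n,l,st,ce=cv2.connectedComponentsWithStats((g&r).astype(np.uint8))
for i in range(1,n):
    if st[i,4]>40:
        cn=cv2.findContours((l==i).astype(np.uint8),0,2)[0][0]; b=cv2.boxPoints(cv2.minAreaRect(cn))
        print('grey',ce[i],st[i]); print(ray(b,c,.024),ray([ce[i]],c,.024),ray(b,c,0))
print('spool',ray([[347,172]],c,.04), 'hammer',ray([[355,138],[285,120],[282,137]],c,.02),'nailcup',ray([[436,270]],c,.06))
crop=im[155:260,235:420]; cv2.imwrite('pics/crop.png',cv2.resize(crop,None,fx=4.3,fy=4.3,interpolation=cv2.INTER_CUBIC))
E
```

```text
scale [[ 0.57351408 -0.24370748]
 [ 0.57353394 -0.2472173 ]
 [ 0.57002818 -0.24368462]]
grey [266.25606868 204.90171699] [ 243  164   47   83 3378]
[[0.4182599  0.2978902 ]
 [0.69696528 0.28514847]
 [0.68880926 0.14013746]
 [0.41054729 0.15449066]] [[0.55261604 0.21804292]] [[0.41739987 0.30156393]
 [0.70036677 0.28862737]
 [0.69208605 0.14139908]
 [0.40956934 0.15597175]]
grey [374.98404255 172.84574468] [368 166  15  15 188]
[[ 0.68844557 -0.12932849]
 [ 0.68885535 -0.17768489]
 [ 0.6404391  -0.17741613]
 [ 0.64008491 -0.12917559]] [[ 0.66495608 -0.15332596]] [[ 0.69171679 -0.13218711]
 [ 0.69213284 -0.1812829 ]
 [ 0.64297628 -0.18101003]
 [ 0.64261668 -0.13203188]]
spool [[ 0.66517815 -0.05586871]] hammer [[ 0.78631961 -0.08506733]
 [ 0.84777767  0.15772264]
 [ 0.78789705  0.167352  ]] nailcup [[ 0.33638839 -0.35278591]]
```

View pics/crop.png

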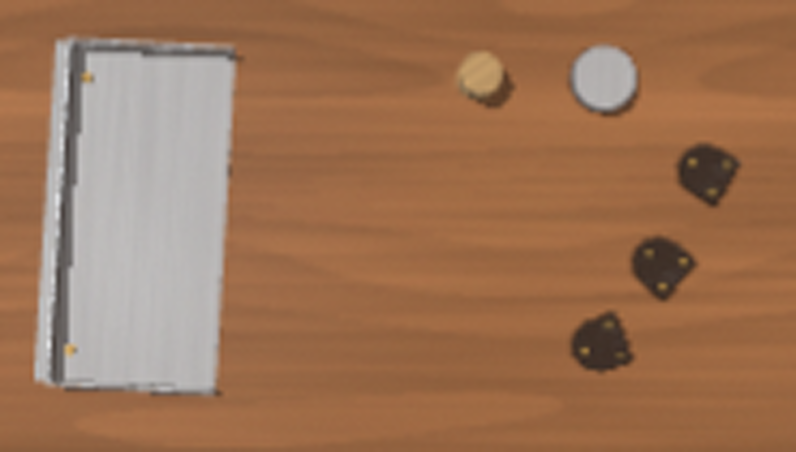

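The crop shows all three heels with their flat edges facing roughly −y (right) and slightly turned. The lanes toward the tray are clear for all three, and the tin and spool share the farthest lane. I'll measure the heel outlines next.

```bash
cat >> h.py <<'E'
def heels(c,roi=(180,258,240,420)):
    a,b,d,e=roi; im=cv2.resize(c[0][a:b,d:e],None,fx=4,fy=4,interpolation=cv2.INTER_CUBIC)
    m=(im[...,2]<105).astype(np.uint8)  # red low = not wood
    m&=(im.max(2).astype(int)<105)
    out=[]
    for cn in cv2.findContours(m,0,cv2.CHAIN_APPROX_NONE)[0]:
        A=cv2.contourArea(cn)
        if 1200<A<4500:
            p=ray((cn.reshape(-1,2)+.5)/4-.5+[d,e*0+a],c,.013).astype(np.float32)
            M=cv2.moments(p.reshape(-1,1,2)); ce=np.array([M['m10'],M['m01']])/M['m00']
            out.append((ce,p,cv2.minAreaRect(p)))
    return out
E
python3 - <<'E'
from h import *
c=cam('top')
for ce,p,r in heels(c):
    h=cv2.convexHull(p.reshape(-1,1,2)); q=cv2.approxPolyDP(h,.005,True).reshape(-1,2)
    print(ce.round(4),np.round(r[1],3),round(r[2],1),p.min(0),p.max(0)); print(q.round(3).tolist())
E
```

```text
[ 0.4533 -0.1522] [0.044 0.045] 21.3 [ 0.4319002  -0.17708679] [ 0.47813296 -0.12803233]
[[0.4779999852180481, -0.16200000047683716], [0.4620000123977661, -0.13099999725818634], [0.44600000977516174, -0.1289999932050705], [0.4339999854564667, -0.14100000262260437], [0.44200000166893005, -0.1770000010728836]]
[ 0.516  -0.2005] [0.045 0.044] 51.1 [ 0.48855725 -0.22747439] [ 0.53842   -0.1772494]
[[0.5379999876022339, -0.1899999976158142], [0.5270000100135803, -0.17900000512599945], [0.5109999775886536, -0.17800000309944153], [0.48899999260902405, -0.2029999941587448], [0.5189999938011169, -0.22699999809265137], [0.5329999923706055, -0.21400000154972076]]
[ 0.5909 -0.2378] [0.045 0.044] 57.2 [ 0.5644895  -0.26365942] [ 0.61296606 -0.21399881]
[[0.6129999756813049, -0.23100000619888306], [0.597000002861023, -0.21400000154972076], [0.5820000171661377, -0.2160000056028366], [0.5649999976158142, -0.24500000476837158], [0.5979999899864197, -0.2639999985694885]]
[0.5264 0.2771] [0.011 0.218] 87.6 [0.42202264 0.2670472 ] [0.6400208  0.28490624]
[[0.6399999856948853, 0.2680000066757202], [0.6399999856948853, 0.27399998903274536], [0.421999990940094, 0.28200000524520874], [0.45399999618530273, 0.27399998903274536]]
```

Heel poses agree with the given sizes (44–45 mm outlines, lanes about 71 mm apart). First I'll close the fingers and go above the start point behind the heel at (0.453, -0.152).

Emit:
{"op": "apply_moves", "data": {"moves": [11.66, 13.88, 0, 0, 0, 1.285, 11.66, 13.88, 0, 0, 0, 1.285, 11.66, 13.88, 0, 0, 0, 1.285, 11.66, 13.88, 0, 0, 0, 1.285, 11.66, 13.88, 0, 0, 0, 1.285, 11.66, 13.88, 0, 0, 0, 1.285, 11.66, 13.88, 0, 0, 0, 1.285, 11.66, 13.88, 0, 0, 0, 1.285, 11.66, 13.88, 0, 0, 0, 1.285, 11.66, 13.88, 0, 0, 0, 1.285, 11.66, 13.88, 0, 0, 0, 1.285, 11.66, 13.88, 0, 0, 0, 1.285, 11.66, 13.88, 0, 0, 0, 1.285, 11.66, 13.88, -5.6, 0, 0, 1.285, 11.66, 13.88, -5.6, 0, 0, 1.285, 11.66, 13.88, -5.6, 0, 0, 1.285, 11.66, 13.88, -5.6, 0, 0, 1.285, 11.66, 13.88, -5.6, 0, 0, 1.285, 11.66, 13.88, -5.6, 0, 0, 1.285], "claw": 0, "newtons": 40}}

```text
clock: 1.78
tcp_pos: [0.4519, -0.2055, 0.0989]
orientation: [-0.001, 0.708, 0.706, -0.0]
wrist_force: [0.7, 0.5, 0.6]
finger_gap: 0.0002
grip_force: 0.0
```

```bash
python3 - <<'E'
from h import *
s=status.get_state(); print(s['clock'],s['tcp_pos'],s['orientation'],s['finger_gap'],s['joint_pos'])
c=cam('wrist'); cv2.imwrite('pics/w1.png',c[0])
_,K,D,T=c
P=np.array([s['tcp_pos']]); print(cv2.projectPoints(P,cv2.Rodrigues(T[:3,:3])[0],T[:3,3],K,D)[0])
E
```

```text
1.7833 [ 0.45189025 -0.20547499  0.09886573] [-1.04535640e-03  7.08173485e-01  7.06037628e-01 -2.98543810e-04] 0.0001789298993565529 [-5.88515468e-01  2.55566419e-01 -3.93691254e-01  9.23706039e-01
 -1.73308271e-04  9.85301607e-01]
[[[319.4889728 272.6636133]]]
```

View pics/w1.png

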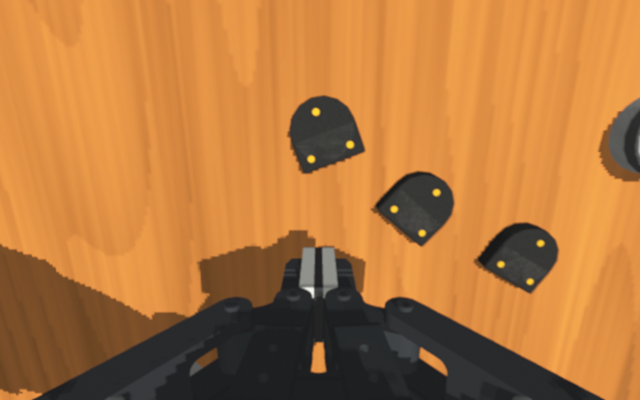

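The wrist view shows heels A (325,133), B (417,205) and C (518,256), with the closed fingertips at (319,272). I'll refine the positions from this close view.

```bash
cat >> h.py <<'E'
def wheels(c):
    im=c[0]; m=(im[...,2]<80).astype(np.uint8)
    m=cv2.morphologyEx(m,cv2.MORPH_CLOSE,np.ones((11,11)))
    for cn in cv2.findContours(m,0,cv2.CHAIN_APPROX_NONE)[0]:
        A=cv2.contourArea(cn)
        if 1500<A<9000:
            p=ray(cn.reshape(-1,2),c,.011).astype(np.float32).reshape(-1,1,2)
            M=cv2.moments(p); r=cv2.minAreaRect(p)
            print(np.round([M['m10']/M['m00'],M['m01']/M['m00']],4),'size',np.round(r[1],3),round(r[2],1),cv2.approxPolyDP(cv2.convexHull(p),.004,True).reshape(-1,2).round(3).tolist())
E
python3 - <<'E'
from h import *
wheels(cam('wrist'))
E
```

```text
[ 0.5913 -0.239 ] size [0.042 0.049] 59.3 [[0.5830000042915344, -0.2160000056028366], [0.5619999766349792, -0.24199999868869781], [0.6029999852180481, -0.2669999897480011], [0.6159999966621399, -0.24199999868869781], [0.6150000095367432, -0.2329999953508377], [0.6010000109672546, -0.21899999678134918]]
[ 0.517  -0.2029] size [0.042 0.044] 49.7 [[0.515999972820282, -0.18000000715255737], [0.48899999260902405, -0.2029999941587448], [0.5220000147819519, -0.23000000417232513], [0.5400000214576721, -0.19900000095367432], [0.5320000052452087, -0.1860000044107437]]
[ 0.4544 -0.1556] size [0.041 0.042] 20.7 [[0.4620000123977661, -0.13500000536441803], [0.44600000977516174, -0.1340000033378601], [0.4350000023841858, -0.14499999582767487], [0.44200000166893005, -0.18000000715255737], [0.4790000021457672, -0.16599999368190765]]
```

The wrist view agrees with the top view. Next I'll descend behind A and push the first 140 mm.

Emit:
{"op": "apply_moves", "data": {"moves": [0, 0, -1, 0, 0, 0, 0, 0, -2, 0, 0, 0, 0, 0, -3, 0, 0, 0, 0, 0, -3.48, 0, 0, 0, 0, 0.2, -3.48, 0, 0, 0, 0, 0.4, -3.48, 0, 0, 0, 0, 0.7, -3.48, 0, 0, 0, 0, 1.0, -3.48, 0, 0, 0, 0, 1.35, -3.48, 0, 0, 0, 0, 1.7, -3.48, 0, 0, 0, 0, 2.1, -3.48, 0, 0, 0, 0, 2.5, -3.48, 0, 0, 0, 0, 2.9, -3.48, 0, 0, 0, 0, 3.3, -3.48, 0, 0, 0, 0, 3.7, -3.48, 0, 0, 0, 0, 4.1, -3.48, 0, 0, 0, 0, 4.5, -3.48, 0, 0, 0, 0, 4.8, -3.48, 0, 0, 0, 0, 4.9, -3.48, 0, 0, 0]}}

```text
clock: 3.47
tcp_pos: [0.4526, -0.0809, 0.0122]
orientation: [-0.0, 0.707, 0.707, -0.0]
wrist_force: [-0.7, -0.2, 0.6]
finger_gap: 0.0004
grip_force: 0.1
```

```bash
cat >> h.py <<'E'
def look(n):
    s=status.get_state(); print(s['clock'],s['tcp_pos'],s['orientation'],s['wrist_force'])
    c=cam('wrist'); cv2.imwrite(f'pics/{n}.png',c[0])
    t=cam('top'); cv2.imwrite(f'pics/{n}t.png',cv2.resize(t[0][155:260,235:420],None,fx=4.3,fy=4.3,interpolation=cv2.INTER_CUBIC))
    wheels(c)
E
python3 -c "
from h import *
look('a2')"
```

```text
3.4667 [ 0.45264586 -0.08093954  0.0121565 ] [-4.14359754e-04  7.07001668e-01  7.07211757e-01 -8.90072547e-06] [-0.72047749 -0.17941848  0.64864153]
```

View pics/a2.png

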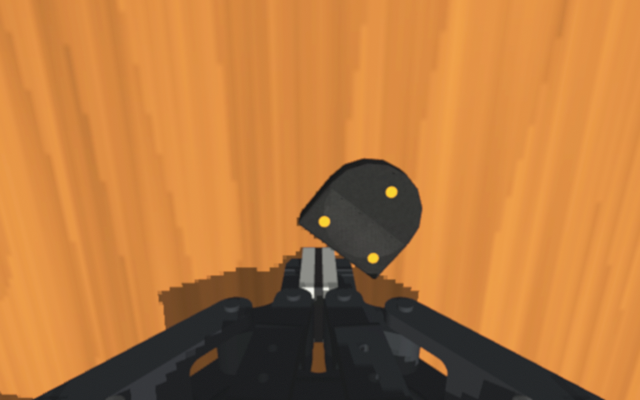

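The wrist view shows the heel pushed forward but turned past square. Its centre is at about (365,215), its flat corners are at (300,220) and (377,275), and the fingertips are at (319,270). The push has to move to +x, so I'll compute by how much.

```bash
python3 -c "
from h import *
c=cam('wrist')
print(ray([[365,215],[300,220],[377,275],[370,160],[420,205]],c,.012))
print('pad face',ray([[303,249],[335,249]],c,.012))
t=cam('top')
for h in heels(t): print(h[0],h[2])
"
```

```text
[[ 0.47139289 -0.05584822]
 [ 0.44496892 -0.05805047]
 [ 0.47761532 -0.0829409 ]
 [ 0.4724281  -0.03335014]
 [ 0.49335636 -0.05155875]]
pad face [[ 0.44605681 -0.0709048 ]
 [ 0.45944472 -0.07087859]]
[ 0.47119173 -0.05738294] ((0.4731982946395874, -0.05268818885087967), (0.04419407248497009, 0.09793907403945923), 69.18407440185547)
[ 0.51561288 -0.20044292] ((0.5166423916816711, -0.19878093898296356), (0.04571441560983658, 0.04468556493520737), 49.63051223754883)
[ 0.5908997  -0.23778383] ((0.5923569798469543, -0.2369362860918045), (0.04499111697077751, 0.04362167418003082), 57.15803909301758)
[0.52757689 0.27677844] ((0.5310800671577454, 0.27613365650177), (0.010556258261203766, 0.21843653917312622), 87.60089874267578)
```

I'll back off and turn the tool 90° so that the wider 22 mm pad face pushes, pre-tilted to match the heel. Then I'll nudge the heel.

Emit:
{"op": "apply_moves", "data": {"moves": [0.08, -0.5, 0, 0, 0, 0.05, 0.16, -1, 0, 0, 0, 0.15, 0.16, -1, 0, 0, 0, 0.27, 0.16, -1, 0, 0, 0, 0.39, 0.16, -1, 0, 0, 0, 0.51, 0.16, -1, 0, 0, 0, 0.63, 0.16, -1, 0, 0, 0, 0.75, 0.16, -1, 0, 0, 0, 0.87, 0.16, -1, 0, 0, 0, 0.99, 0.16, -1, 0, 0, 0, 1.11, 0.16, -1, 0, 0, 0, 1.22, 0.16, -1, 0, 0, 0, 1.257, 0.25, -0.72, 0, 0, 0, 1.257, 0.35, -0.43, 0, 0, 0, 1.257, 0.44, -0.15, 0, 0, 0, 1.257, 0.53, 0.14, 0, 0, 0, 1.257, 0.62, 0.43, 0, 0, 0, 1.257, 0.71, 0.71, 0, 0, 0, 1.257, 0.8, 1.0, 0, 0, 0, 1.257, 0.83, 1.1, 0, 0, 0, 1.257]}}

```text
clock: 5.33
tcp_pos: [0.4741, -0.0536, 0.0123]
orientation: [0.0, 0.156, 0.988, 0.0]
wrist_force: [-0.6, -1.1, 1.1]
finger_gap: -0.0003
grip_force: 0.1
```

```bash
python3 -c "
from h import *
look('a3')"
```

```text
5.3333 [ 0.47408729 -0.05359382  0.01232295] [2.23728663e-05 1.56144552e-01 9.87734196e-01 1.88270877e-04] [-0.58826386 -1.11577908  1.05015373]
```

View pics/a3.png

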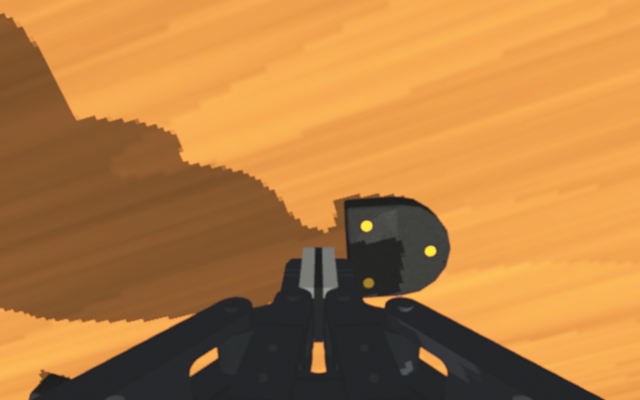

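The wrist view shows the heel flush against the finger side, with its edge at column 348 and rows 200–295. It sits about 24 px off-centre from the fingertips at (319,272). I'll measure the offset.

```bash
python3 -c "
from h import *
c=cam('wrist')
print(ray([[397,249],[346,200],[352,292],[448,248]],c,.012))
print('pad',ray([[319,248],[319,272]],c,.005))
t=cam('top')
for h in heels(t): print(h[0],h[2][1])
"
```

```text
[[ 4.71910077e-01 -2.01412191e-02]
 [ 4.44882440e-01 -3.43634770e-02]
 [ 4.85655823e-01 -4.37672868e-02]
 [ 4.78007107e-01  2.57562091e-04]]
pad [[ 0.46444686 -0.05200856]
 [ 0.47559887 -0.05559448]]
[ 0.47979824 -0.0148284 ] (0.03445810452103615, 0.09125818312168121)
[ 0.51588993 -0.20041433] (0.045786332339048386, 0.043809909373521805)
[ 0.59093326 -0.23781457] (0.04499111697077751, 0.04362167418003082)
[0.52728233 0.27678772] (0.010509159415960312, 0.21843653917312622)
```

Emit:
{"op": "apply_moves", "data": {"moves": [-0.1, -0.2, 0, 0, 0, 0, -0.42, -0.2, 0, 0, 0, 0.09, -0.42, 0.0, 0, 0, 0, 0.09, -0.4, 0.2, 0, 0, 0, 0.09, -0.38, 0.45, 0, 0, 0, 0.1, -0.36, 0.75, 0, 0, 0, 0.12, -0.34, 1.1, 0, 0, 0, 0.14, -0.33, 1.45, 0, 0, 0, 0.16, -0.32, 1.8, 0, 0, 0, 0.18, -0.31, 2.15, 0, 0, 0, 0.2, -0.3, 2.5, 0, 0, 0, 0.22, -0.3, 2.85, 0, 0, 0, 0.24, -0.3, 3.2, 0, 0, 0, 0.26, -0.3, 3.5, 0, 0, 0, 0.28, -0.3, 3.7, 0, 0, 0, 0.29, -0.3, 3.8, 0, 0, 0, 0.3]}}

```text
clock: 6.87
tcp_pos: [0.4662, 0.0409, 0.0123]
orientation: [-0.0, 0.006, 1.0, 0.0]
wrist_force: [-0.7, 0.2, -0.3]
finger_gap: -0.0
grip_force: 0.1
```

```bash
python3 -c "
from h import *
look('a4')"
```

```text
6.8667 [0.46618676 0.04094297 0.0122898 ] [-6.31365104e-05  6.48265004e-03  9.99978983e-01  6.43084739e-05] [-0.68752194  0.15030192 -0.31543959]
```

View pics/a4.png

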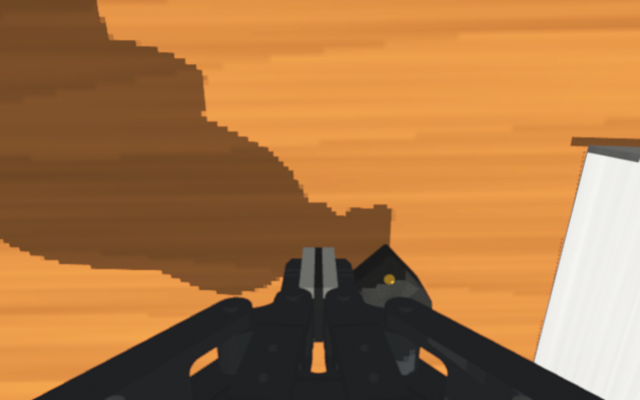

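The view shows the heel slipped toward +x, with a corner at (387,245), and half hidden by the gripper. Pushes need to go exactly along the face normal with the heel in view. I'll back off and turn the camera to look forward again.

Emit:
{"op": "apply_moves", "data": {"moves": [0, -1, 0, 0, 0, 0, 0, -2.4, 0, 0, 0, -0.12, 0, -2.4, 0, 0, 0, -0.24, 0, -2.4, 0, 0, 0, -0.36, 0, -2.4, 0, 0, 0, -0.48, 0, -2.4, 0, 0, 0, -0.6, 0, -2.4, 0, 0, 0, -0.72, 0, -2.4, 0, 0, 0, -0.84, 0, -2.4, 0, 0, 0, -0.96, 0, -2.4, 0, 0, 0, -1.08, 0, -2.4, 0, 0, 0, -1.2, 0, -2.4, 0, 0, 0, -1.32, 0, -2.4, 0, 0, 0, -1.44, 0, -2.4, 0, 0, 0, -1.557, 0, -2.4, 0, 0, 0, -1.557]}}

```text
clock: 8.22
tcp_pos: [0.4664, -0.0203, 0.0123]
orientation: [0.0, 0.709, 0.705, 0.0]
wrist_force: [-0.1, 0.0, 0.6]
finger_gap: -0.0003
grip_force: 0.0
```

```bash
python3 -c "
from h import *
look('a5')"
```

```text
8.2167 [ 0.46635726 -0.02028086  0.01232021] [9.33871992e-05 7.08753593e-01 7.05456116e-01 6.04215770e-05] [-0.05595148  0.00291087  0.62288112]
```

View pics/a5.png

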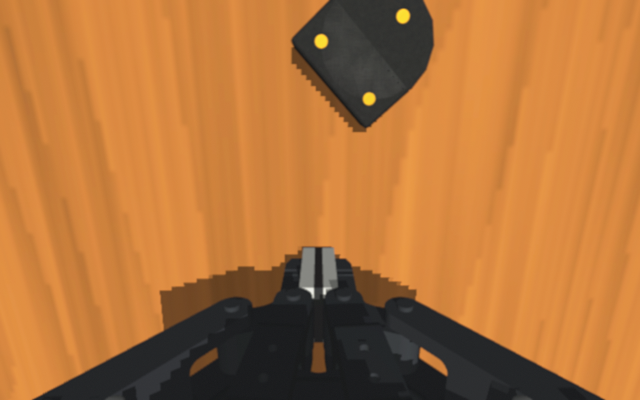

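The heel is now clearly visible. Its flat corners are at (294,40) and (365,128), and its yellow nails are at (321,41), (369,98) and (403,16). The three nails form an isosceles triangle, so the pose can be found numerically.

```bash
cat >> h.py <<'E'
def nails(c,show=True):
    hsv=cv2.cvtColor(c[0],cv2.COLOR_BGR2HSV)
    m=cv2.inRange(hsv,(22,140,90),(36,255,255))
    n,l,st,ce=cv2.connectedComponentsWithStats(m)
    px=np.array([ce[i] for i in range(1,n) if st[i,4]>=20 and ce[i][1]<330]).reshape(-1,2)
    return px,(ray(px,c,.0145) if len(px) else px)
def poses(c):
    """heel poses from nail triples: centre (19 mm-ish inside the flat edge), push-heading angle from +y towards +x in deg"""
    import itertools
    px,w=nails(c); out=[]
    for t in itertools.combinations(range(len(w)),3):
        P=w[list(t)]; d=[np.linalg.norm(P[(i+1)%3]-P[(i+2)%3]) for i in range(3)]  # side opposite i
        i=int(np.argmin(d))
        if max(d)<.045 and min(d)>.018: 
            b=(P[(i+1)%3]+P[(i+2)%3])/2; a=P[i]-b; a/=np.linalg.norm(a)
            out.append((b,P[i],np.degrees(np.arctan2(a[0],a[1])),np.round(d,4)))
    return out
E
python3 -c "
from h import *
c=cam('wrist')
print(*nails(c)); 
for b,ap,th,d in poses(c): print(b,ap,th,d)
print(ray([[294,40],[365,128]],c,.013))"
```

```text
[[405.17054264  16.82170543]
 [322.98333333  41.13333333]
 [370.34736842  99.        ]] [[0.4950501  0.07773866]
 [0.46714108 0.07006948]
 [0.48444783 0.05090099]]
[0.47579445 0.06048523] [0.4950501  0.07773866] 48.13905858715097 [0.0258 0.0289 0.0289]
[[0.45700592 0.07061454]
 [0.48314121 0.04046482]]
```

Emit:
{"op": "apply_moves", "data": {"moves": [0.06, 0.4, 0, 0, 0, -0.12, 0.12, 0.8, 0, 0, 0, -0.24, 0.2, 1.2, 0, 0, 0, -0.36, 0.26, 1.52, 0, 0, 0, -0.419, 0.36, 1.75, 0, 0, 0, -0.419, 0.47, 1.99, 0, 0, 0, -0.419, 0.58, 2.23, 0, 0, 0, -0.419, 0.68, 2.46, 0, 0, 0, -0.419, 0.79, 2.7, 0, 0, 0, -0.419, 0.87, 2.87, 0, 0, 0, -0.419, 0.9, 2.94, 0, 0, 0, -0.419, 0.6, 2.27, 0, 0, 0, -0.419, 0.3, 1.6, 0, 0, 0, -0.3, 0.3, 1.6, 0, 0, 0, -0.2]}}

```text
clock: 9.53
tcp_pos: [0.4723, 0.0186, 0.0121]
orientation: [-0.0, 0.773, 0.634, -0.001]
wrist_force: [-0.3, 0.6, 0.1]
finger_gap: -0.0001
grip_force: 0.0
```

```bash
cat >> h.py <<'E'
def plan():
    s=status.get_state(); q=s['orientation']; y=2*np.arctan2(q[2],q[1]); hd=90-np.degrees(y)
    print('t',s['clock'],'tcp',np.round(s['tcp_pos'],4),'heading',round((hd+180)%360-180,1))
    c=cam('wrist'); px,w=nails(c); print('nails',px.round(0).tolist())
    for b,ap,th,d in poses(c):
        n=np.array([np.sin(np.radians(th)),np.cos(np.radians(th))])
        print('heel com',(b+.012*n).round(4),'heading',round(th,1),'edge mid',(b-.008*n).round(4),d)
E
python3 -c "
from h import *
plan()"
```

```text
t 9.5333 tcp [0.4723 0.0186 0.0121] heading 11.3
nails [[324.0, 54.0], [271.0, 117.0], [339.0, 136.0]]
heel com [0.4846 0.0903] heading 26.7 edge mid [0.4756 0.0725] [0.0258 0.0289 0.0289]
```

The nudge worked: heel A's heading is down to 27°. I'll compute a gentle arc in which the heel's centre moves along the face normal.

```bash
cat >> h.py <<'E'
def arc(com,th0,th1,L,S,off=.0,gap=.012,step=.009,nmax=20):
    """rows for: gap approach, arc L turning th0->th1, then straight S; printed relative to current tcp; off = contact shift to +x side"""
    s=status.get_state(); p=np.array(s['tcp_pos'][:2]); q=s['orientation']; y0=2*np.arctan2(q[2],q[1])
    n=lambda t:np.array([np.sin(t),np.cos(t)]); t0,t1=np.radians([th0,th1])
    C=np.array(com)+off*np.array([np.cos(t0),-np.sin(t0)]); rows=[]
    def add(C,t):
        r=(C-.030*n(t)-p)/.025; yaw=(np.pi/2-t)-y0; yaw=(yaw+np.pi)%(2*np.pi)-np.pi
        rows.append([round(r[0],2),round(r[1],2),0,0,0,round(yaw,3)])
    add(C-gap*n(t0),t0); add(C-gap/2*n(t0),t0); add(C,t0)
    k=max(1,int(round(L/step)))
    for i in range(k):
        t=t0+(t1-t0)*(i+.5)/k; C=C+L/k*n(t); add(C,t0+(t1-t0)*(i+1)/k)
    for i in range(int(round(S/step))): C=C+step*n(t1); add(C,t1)
    print('end com',C.round(4),len(rows)); print(', '.join(str(v) for r in rows for v in r))
E
python3 -c "
from h import *
arc((.4846,.0903),26.7,10,.06,0,off=.003)"
```

```text
end com [0.5061 0.1457] 10
-0.18, 1.29, 0, 0, 0, -0.273, -0.08, 1.5, 0, 0, 0, -0.273, 0.03, 1.72, 0, 0, 0, -0.273, 0.23, 2.0, 0, 0, 0, -0.231, 0.41, 2.3, 0, 0, 0, -0.19, 0.57, 2.6, 0, 0, 0, -0.148, 0.73, 2.91, 0, 0, 0, -0.106, 0.87, 3.23, 0, 0, 0, -0.065, 1.0, 3.55, 0, 0, 0, -0.023, 1.12, 3.88, 0, 0, 0, 0.019
```

Emit:
{"op": "apply_moves", "data": {"moves": [-0.18, 0.6, 0, 0, 0, -0.12, -0.18, 1.0, 0, 0, 0, -0.24, -0.18, 1.29, 0, 0, 0, -0.273, -0.08, 1.5, 0, 0, 0, -0.273, 0.03, 1.72, 0, 0, 0, -0.273, 0.23, 2.0, 0, 0, 0, -0.23, 0.41, 2.3, 0, 0, 0, -0.19, 0.57, 2.6, 0, 0, 0, -0.15, 0.73, 2.91, 0, 0, 0, -0.106, 0.87, 3.23, 0, 0, 0, -0.065, 1.0, 3.55, 0, 0, 0, -0.023, 1.1, 3.8, 0, 0, 0, 0.01, 1.12, 3.88, 0, 0, 0, 0.019]}}

```text
clock: 10.67
tcp_pos: [0.5026, 0.1181, 0.0123]
orientation: [0.0, 0.767, 0.641, 0.0]
wrist_force: [0.2, -0.4, 0.1]
finger_gap: -0.0
grip_force: 0.2
```

```bash
python3 -c "
from h import *
plan()"
```

```text
t 10.6667 tcp [0.5026 0.1181 0.0123] heading 10.3
nails [[311.0, 173.0], [343.0, 235.0]]
```

```bash
sed -i 's/(22,140,90)/(21,110,45)/; s/>=20 and/>=12 and/' h.py; python3 -c "
from h import *
plan()
c=cam('wrist');print(nails(c)[1])"
```

```text
t 10.7167 tcp [0.5023 0.118  0.0123] heading 10.3
nails [[312.0, 172.0], [280.0, 234.0], [344.0, 234.0]]
heel com [0.505  0.1483] heading 10.4 edge mid [0.5014 0.1286] [0.0258 0.0288 0.0288]
[[0.5075082  0.16192396]
 [0.49009008 0.13880608]
 [0.51562496 0.13419056]]
```

Heel A is flush and centred at 10° heading, so I'll finish the push into the tray.

```bash
python3 -c "
from h import *
arc((.505,.1483),10.4,3,.054,0,off=.0026,gap=0)"
```

```text
end com [0.5139 0.2014] 9
0.02, 0.04, 0, 0, 0, 0.0, 0.02, 0.04, 0, 0, 0, 0.0, 0.02, 0.04, 0, 0, 0, 0.0, 0.11, 0.39, 0, 0, 0, 0.022, 0.18, 0.75, 0, 0, 0, 0.043, 0.26, 1.1, 0, 0, 0, 0.065, 0.32, 1.45, 0, 0, 0, 0.086, 0.38, 1.81, 0, 0, 0, 0.108, 0.42, 2.17, 0, 0, 0, 0.13
```

Emit:
{"op": "apply_moves", "data": {"moves": [0.04, 0.12, 0, 0, 0, 0, 0.11, 0.39, 0, 0, 0, 0.022, 0.18, 0.75, 0, 0, 0, 0.043, 0.26, 1.1, 0, 0, 0, 0.065, 0.32, 1.45, 0, 0, 0, 0.086, 0.38, 1.81, 0, 0, 0, 0.108, 0.41, 2.08, 0, 0, 0, 0.12, 0.42, 2.17, 0, 0, 0, 0.13, 0.4, 1, 0, 0, 0, 0.13, 0.4, -0.5, 0.3, 0, 0, 0.13, 0.4, -0.8, 2.0, 0, 0, 0.15, 0.3, -2, 3.5, 0, 0, 0.18, 0.2, -4, 3.5, 0, 0, 0.18, 0, -6, 3.5, 0, 0, 0.18, 0, -8, 3.5, 0, 0, 0.18, 0, -10, 3.5, 0, 0, 0.18, 0, -12, 3.5, 0, 0, 0.18, 0, -14, 3.5, 0, 0, 0.18, 0, -15.6, 3.5, 0, 0, 0.18, 0, -15.9, 3.5, 0, 0, 0.18]}}

```text
clock: 12.48
tcp_pos: [0.5014, -0.2629, 0.0999]
orientation: [0.0, 0.708, 0.707, 0.0]
wrist_force: [0.8, 0.1, 0.7]
finger_gap: 0.0
grip_force: 0.0
```

```bash
python3 -c "
from h import *
plan()
t=cam('top'); cv2.imwrite('pics/t6.png',t[0])
for h in heels(t): print(h[0],h[2][1])
cv2.imwrite('pics/w6.png',cam('wrist')[0])"
```

```text
t 12.4833 tcp [ 0.5014 -0.2629  0.0999] heading 0.1
nails []
[0.51023568 0.20310189] (0.04022017493844032, 0.0437941811978817)
[ 0.51586525 -0.20045627] (0.045667294412851334, 0.044327326118946075)
[ 0.50295405 -0.2947847 ] (0.03231494501233101, 0.13881026208400726)
[ 0.59093696 -0.23780183] (0.04533259570598602, 0.04395682364702225)
[0.52730689 0.27665343] (0.010594353079795837, 0.21850840747356415)
```

```bash
python3 -c "
import cv2,numpy as np
for f in ('w1','w6'):
    h=cv2.cvtColor(cv2.imread(f'pics/{f}.png'),cv2.COLOR_BGR2HSV)
    if f=='w1': print(h[110:115,314:319].tolist()[2])
    m=cv2.inRange(h,(18,100,40),(40,255,255)); n,l,st,ce=cv2.connectedComponentsWithStats(m); print(f,[(ce[i].round(),st[i,4]) for i in range(1,n) if st[i,4]>9])
    d=(h[...,2]<90).astype(np.uint8); n,l,st,ce=cv2.connectedComponentsWithStats(d); print([(ce[i].round(),st[i].tolist()) for i in range(1,n) if st[i,4]>300])
from h import *
plan()
"
```

```text
[[25, 200, 253], [25, 200, 252], [26, 201, 252], [25, 202, 253], [23, 199, 249]]
w1 [(array([316., 112.]), np.int32(78)), (array([350., 144.]), np.int32(74)), (array([311., 159.]), np.int32(70)), (array([436., 192.]), np.int32(70)), (array([394., 209.]), np.int32(66)), (array([422., 233.]), np.int32(61)), (array([540., 243.]), np.int32(68)), (array([500., 264.]), np.int32(62)), (array([530., 281.]), np.int32(58))]
[(array([323., 133.]), [290, 96, 74, 77, 3736]), (array([629., 142.]), [612, 108, 28, 65, 1025]), (array([417., 205.]), [376, 172, 77, 73, 3413]), (array([520., 254.]), [478, 223, 79, 69, 3352]), (array([317., 354.]), [34, 248, 569, 152, 39178])]
w6 [(array([359.,  90.]), np.int32(88)), (array([315., 110.]), np.int32(87)), (array([347., 137.]), np.int32(82)), (array([474., 148.]), np.int32(80)), (array([433., 173.]), np.int32(75)), (array([466., 193.]), np.int32(70))]
[(array([564.,  38.]), [547, 0, 54, 71, 1540]), (array([343., 108.]), [299, 72, 80, 81, 3858]), (array([456., 165.]), [413, 132, 81, 74, 3705]), (array([303., 352.]), [31, 247, 572, 153, 41988]), (array([ 22., 353.]), [3, 336, 51, 38, 946])]
t 12.6333 tcp [ 0.5018 -0.2642  0.0997] heading 0.4
nails [[360.0, 96.0], [316.0, 116.0], [348.0, 143.0], [475.0, 154.0], [434.0, 179.0], [466.0, 198.0]]
heel com [ 0.518  -0.2026] heading 40.5 edge mid [ 0.505  -0.2178] [0.0258 0.029  0.029 ]
heel com [ 0.5933 -0.2393] heading 30.8 edge mid [ 0.583  -0.2564] [0.0258 0.0289 0.0288]
```

A rests at (0.510, 0.203), about 50 mm inside the tray. B is at (0.518, -0.203) with heading 40°. I'll align behind it and descend.

Emit:
{"op": "apply_moves", "data": {"moves": [-0.3, 0.4, 0, 0, 0, -0.12, -0.5, 0.7, 0, 0, 0, -0.24, -0.65, 0.94, 0, 0, 0, -0.36, -0.65, 0.94, 0, 0, 0, -0.48, -0.65, 0.94, 0, 0, 0, -0.6, -0.65, 0.94, 0, 0, 0, -0.7, -0.65, 0.94, -1, 0, 0, -0.7, -0.65, 0.94, -2, 0, 0, -0.7, -0.65, 0.94, -3, 0, 0, -0.7, -0.65, 0.94, -3.5, 0, 0, -0.7, -0.65, 0.94, -3.5, 0, 0, -0.7]}}

```text
clock: 13.6
tcp_pos: [0.4839, -0.2343, 0.0098]
orientation: [-0.002, 0.907, 0.422, -0.001]
wrist_force: [0.0, 0.3, 0.3]
finger_gap: -0.0002
grip_force: 0.0
```

```bash
python3 -c "
from h import *
plan()
arc((.518,-.2026),40.5,15,.09,0,off=.002,gap=.012)"
```

```text
t 13.6 tcp [ 0.4839 -0.2343  0.0098] heading 40.1
nails [[564.0, 72.0], [335.0, 130.0], [597.0, 140.0], [525.0, 152.0], [300.0, 198.0], [367.0, 199.0]]
heel com [ 0.5936 -0.24  ] heading 30.8 edge mid [ 0.5834 -0.2572] [0.0259 0.029  0.0289]
heel com [ 0.5184 -0.2032] heading 40.5 edge mid [ 0.5054 -0.2184] [0.0259 0.0289 0.029 ]
end com [ 0.5611 -0.1249] 13
0.31, -0.04, 0, 0, 0, -0.007, 0.46, 0.15, 0, 0, 0, -0.007, 0.62, 0.33, 0, 0, 0, -0.007, 0.89, 0.57, 0, 0, 0, 0.037, 1.14, 0.83, 0, 0, 0, 0.082, 1.39, 1.1, 0, 0, 0, 0.126, 1.62, 1.38, 0, 0, 0, 0.171, 1.85, 1.67, 0, 0, 0, 0.215, 2.05, 1.97, 0, 0, 0, 0.26, 2.25, 2.27, 0, 0, 0, 0.304, 2.43, 2.59, 0, 0, 0, 0.349, 2.6, 2.91, 0, 0, 0, 0.393, 2.75, 3.24, 0, 0, 0, 0.438
```

```bash
python3 -c "
from h import *
for i in range(4):
    s=status.get_state(); print(s['clock'],s['tcp_pos'],np.abs(s['qvel']).max()); cam('top')"
```

```text
13.65 [ 0.48459545 -0.23494951  0.01123419] 0.03711613345952234
13.7 [ 0.48534959 -0.2357617   0.01233117] 0.02542166735195231
13.75 [ 0.48590594 -0.23647472  0.0130531 ] 0.015307460200244124
13.8 [ 0.48621933 -0.23696615  0.01340144] 0.008705976791763109
```

```bash
python3 -c "
from h import *
cam('top');cam('top');plan()
arc((.5184,-.2032),40.5,15,.09,0,off=.002,gap=.012)"
```

```text
t 13.95 tcp [ 0.4863 -0.2376  0.0134] heading 40.2
nails [[544.0, 69.0], [323.0, 126.0], [577.0, 135.0], [508.0, 146.0], [290.0, 193.0], [355.0, 194.0]]
heel com [ 0.5935 -0.2397] heading 30.8 edge mid [ 0.5832 -0.2569] [0.0258 0.0288 0.0288]
heel com [ 0.5184 -0.203 ] heading 40.5 edge mid [ 0.5054 -0.2182] [0.0258 0.0289 0.0289]
end com [ 0.5615 -0.1255] 13
0.26, 0.05, 0, 0, 0, -0.005, 0.42, 0.23, 0, 0, 0, -0.005, 0.57, 0.42, 0, 0, 0, -0.005, 0.84, 0.66, 0, 0, 0, 0.039, 1.1, 0.92, 0, 0, 0, 0.084, 1.35, 1.19, 0, 0, 0, 0.128, 1.58, 1.46, 0, 0, 0, 0.173, 1.8, 1.75, 0, 0, 0, 0.217, 2.01, 2.05, 0, 0, 0, 0.262, 2.2, 2.36, 0, 0, 0, 0.306, 2.38, 2.67, 0, 0, 0, 0.351, 2.55, 3.0, 0, 0, 0, 0.395, 2.7, 3.33, 0, 0, 0, 0.44
```

Emit:
{"op": "apply_moves", "data": {"moves": [0.26, 0.05, 0, 0, 0, 0, 0.42, 0.23, 0, 0, 0, 0, 0.57, 0.42, 0, 0, 0, 0, 0.84, 0.66, 0, 0, 0, 0.039, 1.1, 0.92, 0, 0, 0, 0.084, 1.35, 1.19, 0, 0, 0, 0.128, 1.58, 1.46, 0, 0, 0, 0.173, 1.8, 1.75, 0, 0, 0, 0.217, 2.01, 2.05, 0, 0, 0, 0.262, 2.2, 2.36, 0, 0, 0, 0.306, 2.38, 2.67, 0, 0, 0, 0.351, 2.55, 3.0, 0, 0, 0, 0.395, 2.66, 3.24, 0, 0, 0, 0.43, 2.7, 3.33, 0, 0, 0, 0.44, 2.7, 3.33, 0, 0, 0, 0.44, 2.7, 3.33, 0, 0, 0, 0.44]}}

```text
clock: 15.33
tcp_pos: [0.553, -0.154, 0.0122]
orientation: [-0.0, 0.793, 0.609, -0.0]
wrist_force: [0.0, -0.0, -0.4]
finger_gap: 0.0002
grip_force: 0.0
```

```bash
python3 -c "
from h import *
cam('top');plan()"
```

```text
t 15.3833 tcp [ 0.553  -0.1542  0.0122] heading 15.0
nails [[312.0, 168.0], [281.0, 231.0], [345.0, 231.0]]
heel com [ 0.5588 -0.123 ] heading 14.7 edge mid [ 0.5537 -0.1424] [0.0258 0.0288 0.0288]
```

Tracking well. I'll continue B.

```bash
python3 -c "
from h import *
arc((.5588,-.123),14.7,0,.06,.1,off=.0024,gap=0,step=.01)"
```

```text
end com [0.5688 0.0357] 19
0.02, 0.07, 0, 0, 0, 0.006, 0.02, 0.07, 0, 0, 0, 0.006, 0.02, 0.07, 0, 0, 0, 0.006, 0.17, 0.45, 0, 0, 0, 0.049, 0.29, 0.83, 0, 0, 0, 0.091, 0.41, 1.22, 0, 0, 0, 0.134, 0.5, 1.61, 0, 0, 0, 0.177, 0.58, 2.01, 0, 0, 0, 0.22, 0.64, 2.41, 0, 0, 0, 0.263, 0.64, 2.81, 0, 0, 0, 0.263, 0.64, 3.21, 0, 0, 0, 0.263, 0.64, 3.61, 0, 0, 0, 0.263, 0.64, 4.01, 0, 0, 0, 0.263, 0.64, 4.41, 0, 0, 0, 0.263, 0.64, 4.81, 0, 0, 0, 0.263, 0.64, 5.21, 0, 0, 0, 0.263, 0.64, 5.61, 0, 0, 0, 0.263, 0.64, 6.01, 0, 0, 0, 0.263, 0.64, 6.41, 0, 0, 0, 0.263
```

Emit:
{"op": "apply_moves", "data": {"moves": [0.02, 0.07, 0, 0, 0, 0, 0.06, 0.2, 0, 0, 0, 0.02, 0.17, 0.45, 0, 0, 0, 0.049, 0.29, 0.83, 0, 0, 0, 0.091, 0.41, 1.22, 0, 0, 0, 0.134, 0.5, 1.61, 0, 0, 0, 0.177, 0.58, 2.01, 0, 0, 0, 0.22, 0.64, 2.41, 0, 0, 0, 0.263, 0.64, 2.81, 0, 0, 0, 0.263, 0.64, 3.21, 0, 0, 0, 0.263, 0.64, 3.61, 0, 0, 0, 0.263, 0.64, 4.01, 0, 0, 0, 0.263, 0.64, 4.41, 0, 0, 0, 0.263, 0.64, 4.81, 0, 0, 0, 0.263, 0.64, 5.21, 0, 0, 0, 0.263, 0.64, 5.61, 0, 0, 0, 0.263, 0.64, 5.9, 0, 0, 0, 0.263, 0.64, 6, 0, 0, 0, 0.263, 0.64, 6, 0, 0, 0, 0.263]}}

```text
clock: 17.02
tcp_pos: [0.569, -0.0034, 0.0123]
orientation: [-0.0, 0.706, 0.708, 0.0]
wrist_force: [-0.5, -0.9, 0.3]
finger_gap: -0.0004
grip_force: 0.0
```

```bash
python3 -c "
from h import *
cam('top');plan()"
```

```text
t 17.0667 tcp [ 0.569  -0.0039  0.0123] heading -0.1
nails [[312.0, 169.0], [280.0, 232.0], [344.0, 232.0]]
heel com [0.566  0.0275] heading -0.3 edge mid [0.5662 0.0075] [0.0259 0.0289 0.0288]
```

Emit:
{"op": "apply_moves", "data": {"moves": [0, 0.15, 0, 0, 0, 0, 0, 0.4, 0, 0, 0, 0, 0, 0.8, 0, 0, 0, 0, 0, 1.2, 0, 0, 0, 0, 0, 1.6, 0, 0, 0, 0, 0, 2.0, 0, 0, 0, 0, 0, 2.4, 0, 0, 0, 0, 0, 2.8, 0, 0, 0, 0, 0, 3.2, 0, 0, 0, 0, 0, 3.6, 0, 0, 0, 0, 0, 4.0, 0, 0, 0, 0, 0, 4.4, 0, 0, 0, 0, 0, 4.8, 0, 0, 0, 0, 0, 5.2, 0, 0, 0, 0, 0, 5.6, 0, 0, 0, 0, 0, 6.0, 0, 0, 0, 0, 0, 6.4, 0, 0, 0, 0, 0, 6.7, 0, 0, 0, 0, 0, 6.8, 0, 0, 0, 0, 0, 6.8, 0, 0, 0, 0]}}

```text
clock: 18.78
tcp_pos: [0.569, 0.1666, 0.0123]
orientation: [0.0, 0.706, 0.708, 0.0]
wrist_force: [-0.6, -0.4, -0.1]
finger_gap: -0.0002
grip_force: 0.0
```

```bash
python3 -c "
from h import *
cam('top');plan()"
```

```text
t 18.8333 tcp [0.569  0.1661 0.0123] heading -0.1
nails [[1.0, 9.0], [577.0, 39.0], [171.0, 154.0], [312.0, 169.0], [143.0, 217.0], [208.0, 220.0], [344.0, 232.0], [280.0, 232.0]]
heel com [0.5119 0.2031] heading 2.8 edge mid [0.5109 0.1831] [0.0259 0.0289 0.0289]
heel com [0.5659 0.1974] heading -0.2 edge mid [0.566  0.1774] [0.0257 0.0289 0.0288]
```

B is in, with its flat edge about 28 mm inside the mouth. Next is C.

Emit:
{"op": "apply_moves", "data": {"moves": [0, -0.8, 0, 0, 0, 0, 0, -2, 0.2, 0, 0, 0, 0, -2.6, 1.6, 0, 0, 0, 0, -3.5, 3, 0, 0, 0, 0, -5, 3.5, 0, 0, -0.1, 0, -6.5, 3.5, 0, 0, -0.2, 0, -8, 3.5, 0, 0, -0.3, 0, -9.5, 3.5, 0, 0, -0.4, 0, -11, 3.5, 0, 0, -0.5, 0, -12.5, 3.5, 0, 0, -0.538, 0, -14, 3.5, 0, 0, -0.538, 0, -15.5, 3.5, 0, 0, -0.538, 0, -17, 3.5, 0, 0, -0.538, 0, -17.9, 3.5, 0, 0, -0.538, 0, -17.9, 3.5, 0, 0, -0.538, 0, -17.9, 2.5, 0, 0, -0.538, 0, -17.9, 1.5, 0, 0, -0.538, 0, -17.9, 0.6, 0, 0, -0.538, 0, -17.9, 0, 0, 0, -0.538, 0, -17.9, 0, 0, 0, -0.538]}}

```text
clock: 20.55
tcp_pos: [0.5676, -0.2807, 0.0097]
orientation: [-0.002, 0.869, 0.494, -0.001]
wrist_force: [0.8, -0.2, 0.1]
finger_gap: -0.0
grip_force: 0.0
```

```bash
python3 -c "
from h import *
for i in range(5):cam('top')
plan()
arc((.5935,-.2397),30.8,0,.12,0,off=.002,gap=.012,step=.009)"
```

```text
t 20.8 tcp [ 0.5693 -0.2817  0.0131] heading 30.8
nails [[317.0, 123.0], [284.0, 191.0], [350.0, 191.0]]
heel com [ 0.5939 -0.2401] heading 30.8 edge mid [ 0.5837 -0.2573] [0.0259 0.0289 0.029 ]
end com [ 0.6267 -0.1264] 16
0.17, 0.2, 0, 0, 0, -0.001, 0.29, 0.41, 0, 0, 0, -0.001, 0.42, 0.61, 0, 0, 0, -0.001, 0.64, 0.91, 0, 0, 0, 0.041, 0.86, 1.21, 0, 0, 0, 0.082, 1.06, 1.53, 0, 0, 0, 0.123, 1.24, 1.85, 0, 0, 0, 0.165, 1.42, 2.18, 0, 0, 0, 0.206, 1.58, 2.52, 0, 0, 0, 0.247, 1.72, 2.86, 0, 0, 0, 0.289, 1.85, 3.21, 0, 0, 0, 0.33, 1.97, 3.56, 0, 0, 0, 0.372, 2.07, 3.92, 0, 0, 0, 0.413, 2.16, 4.28, 0, 0, 0, 0.454, 2.23, 4.65, 0, 0, 0, 0.496, 2.29, 5.02, 0, 0, 0, 0.537
```

A plain arc would pass too close to the tin, so I'll first turn C nearly in place with a corner nudge, as I did with A.

Emit:
{"op": "apply_moves", "data": {"moves": [0, -0.4, 0, 0, 0, 0.1, 0.2, -0.7, 0, 0, 0, 0.2, 0.7, -0.7, 0, 0, 0, 0.3, 1.1, -0.5, 0, 0, 0, 0.398, 1.15, -0.3, 0, 0, 0, 0.398, 1.19, -0.1, 0, 0, 0, 0.398, 1.23, 0.15, 0, 0, 0, 0.398, 1.27, 0.37, 0, 0, 0, 0.398, 1.31, 0.59, 0, 0, 0, 0.398, 1.35, 0.81, 0, 0, 0, 0.398, 1.39, 1.03, 0, 0, 0, 0.398, 1.42, 1.2, 0, 0, 0, 0.398, 1.43, 1.25, 0, 0, 0, 0.398, 1.43, 1.25, 0, 0, 0, 0.398, 1.3, 0.6, 0, 0, 0, 0.398, 1.2, 0.3, 0, 0, 0, 0.398, 1.2, 0.3, 0, 0, 0, 0.398]}}

```text
clock: 22.27
tcp_pos: [0.5986, -0.2768, 0.0124]
orientation: [0.001, 0.755, 0.655, -0.0]
wrist_force: [0.4, 0.2, -0.4]
finger_gap: 0.0002
grip_force: 0.0
```

```bash
python3 -c "
from h import *
for i in range(3):cam('top')
plan()"
```

```text
t 22.4167 tcp [ 0.5988 -0.2747  0.0122] heading 8.0
nails [[265.0, 106.0], [306.0, 173.0], [239.0, 177.0]]
heel com [ 0.5878 -0.2179] heading 4.2 edge mid [ 0.5863 -0.2379] [0.0258 0.0289 0.0289]
```

```bash
python3 -c "
from h import *
arc((.5878,-.2179),4.2,0,.04,.12,off=.0,gap=.01,step=.01)"
```

```text
end com [ 0.5893 -0.0579] 19
-0.56, 0.66, 0, 0, 0, 0.066, -0.54, 0.86, 0, 0, 0, 0.066, -0.53, 1.06, 0, 0, 0, 0.066, -0.48, 1.46, 0, 0, 0, 0.085, -0.44, 1.86, 0, 0, 0, 0.103, -0.41, 2.26, 0, 0, 0, 0.121, -0.38, 2.66, 0, 0, 0, 0.14, -0.38, 3.06, 0, 0, 0, 0.14, -0.38, 3.46, 0, 0, 0, 0.14, -0.38, 3.86, 0, 0, 0, 0.14, -0.38, 4.26, 0, 0, 0, 0.14, -0.38, 4.66, 0, 0, 0, 0.14, -0.38, 5.06, 0, 0, 0, 0.14, -0.38, 5.46, 0, 0, 0, 0.14, -0.38, 5.86, 0, 0, 0, 0.14, -0.38, 6.26, 0, 0, 0, 0.14, -0.38, 6.66, 0, 0, 0, 0.14, -0.38, 7.06, 0, 0, 0, 0.14, -0.38, 7.46, 0, 0, 0, 0.14
```

Emit:
{"op": "apply_moves", "data": {"moves": [-0.4, 0.2, 0, 0, 0, 0.03, -0.56, 0.5, 0, 0, 0, 0.066, -0.55, 0.7, 0, 0, 0, 0.066, -0.54, 0.86, 0, 0, 0, 0.066, -0.53, 1.06, 0, 0, 0, 0.066, -0.48, 1.46, 0, 0, 0, 0.085, -0.44, 1.86, 0, 0, 0, 0.103, -0.41, 2.26, 0, 0, 0, 0.121, -0.38, 2.66, 0, 0, 0, 0.14, -0.38, 3.06, 0, 0, 0, 0.14, -0.38, 3.46, 0, 0, 0, 0.14, -0.38, 3.86, 0, 0, 0, 0.14, -0.38, 4.26, 0, 0, 0, 0.14, -0.38, 4.66, 0, 0, 0, 0.14, -0.38, 5.06, 0, 0, 0, 0.14, -0.38, 5.4, 0, 0, 0, 0.14, -0.38, 5.6, 0, 0, 0, 0.14, -0.38, 5.6, 0, 0, 0, 0.14]}}

```text
clock: 23.97
tcp_pos: [0.5894, -0.1328, 0.0123]
orientation: [-0.0, 0.706, 0.708, 0.0]
wrist_force: [0.7, 0.7, 0.2]
finger_gap: 0.0003
grip_force: 0.0
```

```bash
python3 -c "
from h import *
cam('top');plan()"
```

```text
t 24.0167 tcp [ 0.5895 -0.1335  0.0123] heading -0.1
nails [[589.0, 75.0], [509.0, 47.0], [317.0, 169.0], [285.0, 232.0], [349.0, 232.0]]
heel com [ 0.5884 -0.1021] heading -0.2 edge mid [ 0.5885 -0.1221] [0.0258 0.0289 0.0289]
```

```bash
python3 -c "
from h import *
arc((.5894,-.0321),0,14,.06,.03,off=.0,gap=0,step=.01)"
```

```text
end com [0.604  0.0564] 12
-0.01, 2.88, 0, 0, 0, -0.001, -0.01, 2.88, 0, 0, 0, -0.001, -0.01, 2.88, 0, 0, 0, -0.001, -0.05, 3.28, 0, 0, 0, -0.042, -0.07, 3.68, 0, 0, 0, -0.083, -0.08, 4.08, 0, 0, 0, -0.124, -0.07, 4.49, 0, 0, 0, -0.164, -0.05, 4.89, 0, 0, 0, -0.205, -0.01, 5.29, 0, 0, 0, -0.246, 0.09, 5.68, 0, 0, 0, -0.246, 0.19, 6.07, 0, 0, 0, -0.246, 0.28, 6.45, 0, 0, 0, -0.246
```

Emit:
{"op": "apply_moves", "data": {"moves": [0, 0.2, 0, 0, 0, 0, 0, 0.5, 0, 0, 0, 0, 0, 0.9, 0, 0, 0, 0, 0, 1.3, 0, 0, 0, 0, 0, 1.7, 0, 0, 0, 0, 0, 2.1, 0, 0, 0, 0, 0, 2.5, 0, 0, 0, 0, -0.01, 2.88, 0, 0, 0, 0, -0.05, 3.28, 0, 0, 0, -0.042, -0.07, 3.68, 0, 0, 0, -0.083, -0.08, 4.08, 0, 0, 0, -0.124, -0.07, 4.49, 0, 0, 0, -0.164, -0.05, 4.89, 0, 0, 0, -0.205, -0.01, 5.29, 0, 0, 0, -0.246, 0.09, 5.68, 0, 0, 0, -0.246, 0.19, 6.07, 0, 0, 0, -0.246, 0.26, 6.35, 0, 0, 0, -0.246, 0.28, 6.45, 0, 0, 0, -0.246, 0.28, 6.45, 0, 0, 0, -0.246]}}

```text
clock: 25.65
tcp_pos: [0.5968, 0.0278, 0.0123]
orientation: [0.0, 0.788, 0.616, 0.0]
wrist_force: [-0.6, -0.0, 0.8]
finger_gap: -0.0001
grip_force: 0.0
```

```bash
python3 -c "
from h import *
cam('top');plan()"
```

```text
t 25.7 tcp [0.5966 0.0274 0.0122] heading 14.0
nails [[316.0, 169.0], [284.0, 232.0], [348.0, 232.0]]
heel com [0.6032 0.058 ] heading 13.8 edge mid [0.5984 0.0385] [0.0258 0.0289 0.0289]
```

```bash
python3 -c "
from h import *
arc((.6112,.0868),13.9,0,.06,.05,off=.0,gap=0.018,step=.01)"
```

```text
end com [0.6184 0.1962] 14
0.12, 0.53, 0, 0, 0, 0.002, 0.21, 0.88, 0, 0, 0, 0.002, 0.3, 1.23, 0, 0, 0, 0.002, 0.43, 1.61, 0, 0, 0, 0.042, 0.55, 1.99, 0, 0, 0, 0.083, 0.66, 2.38, 0, 0, 0, 0.123, 0.75, 2.77, 0, 0, 0, 0.164, 0.82, 3.17, 0, 0, 0, 0.204, 0.88, 3.57, 0, 0, 0, 0.245, 0.88, 3.97, 0, 0, 0, 0.245, 0.88, 4.37, 0, 0, 0, 0.245, 0.88, 4.77, 0, 0, 0, 0.245, 0.88, 5.17, 0, 0, 0, 0.245, 0.88, 5.57, 0, 0, 0, 0.245
```

Emit:
{"op": "apply_moves", "data": {"moves": [0.05, 0.2, 0, 0, 0, 0, 0.12, 0.53, 0, 0, 0, 0, 0.21, 0.88, 0, 0, 0, 0, 0.3, 1.23, 0, 0, 0, 0, 0.43, 1.61, 0, 0, 0, 0.042, 0.55, 1.99, 0, 0, 0, 0.083, 0.66, 2.38, 0, 0, 0, 0.123, 0.75, 2.77, 0, 0, 0, 0.164, 0.82, 3.17, 0, 0, 0, 0.204, 0.88, 3.57, 0, 0, 0, 0.245, 0.88, 3.97, 0, 0, 0, 0.245, 0.88, 4.37, 0, 0, 0, 0.245, 0.88, 4.77, 0, 0, 0, 0.245, 0.88, 5.17, 0, 0, 0, 0.245, 0.88, 5.47, 0, 0, 0, 0.245, 0.88, 5.57, 0, 0, 0, 0.245, 0.88, 5.57, 0, 0, 0, 0.245, 0.88, 4.8, 0, 0, 0, 0.245, 0.6, 4, 0.1, 0, 0, 0.245, 0.5, 3.6, 0.5, 0, 0, 0.245]}}

```text
clock: 27.42
tcp_pos: [0.6069, 0.1151, 0.0233]
orientation: [-0.001, 0.708, 0.707, -0.002]
wrist_force: [-0.3, -0.3, 0.2]
finger_gap: 0.0001
grip_force: 0.0
```

Emit:
{"op": "apply_moves", "data": {"moves": [0, 0, 1, 0, 0, 0, 0, -1, 2.5, 0, 0, 0, 0, -2, 4, 0, 0, 0, 0, -3.5, 5, 0, 0, 0, 0, -5, 5, 0, 0, 0, 0, -6, 5, 0, 0, 0, 0, -6, 5, 0, 0, 0, 0, -6, 5, 0, 0, 0, 0, -6, 5, 0, 0, 0]}}

```text
clock: 28.17
tcp_pos: [0.6088, -0.033, 0.15]
orientation: [-0.0, 0.707, 0.707, 0.0]
wrist_force: [0.0, 1.1, -0.0]
finger_gap: -0.0001
grip_force: 0.0
```

```bash
python3 -c "
from h import *
t=cam('top')
for h in heels(t,(160,258,240,420)): print(h[0],h[2][1])
plan()
cv2.imwrite('pics/end.png',cv2.resize(t[0][100:290,190:450],None,fx=3,fy=3,interpolation=cv2.INTER_CUBIC))"
```

```text
[0.51030269 0.20321434] (0.04022017493844032, 0.0437941811978817)
[0.56477544 0.19711607] (0.041283730417490005, 0.04464823007583618)
[0.61510018 0.19749568] (0.04233817011117935, 0.04389157146215439)
[0.55541637 0.27524671] (0.010572263039648533, 0.26956263184547424)
t 28.2167 tcp [ 0.6087 -0.0323  0.1498] heading -0.0
nails [[594.0, 128.0], [563.0, 195.0], [390.0, 198.0], [408.0, 224.0], [396.0, 231.0], [382.0, 240.0]]
heel com [ 0.6692 -0.0553] heading -10.9 edge mid [ 0.6729 -0.0749] [0.0249 0.0368 0.0272]
```

View pics/end.png

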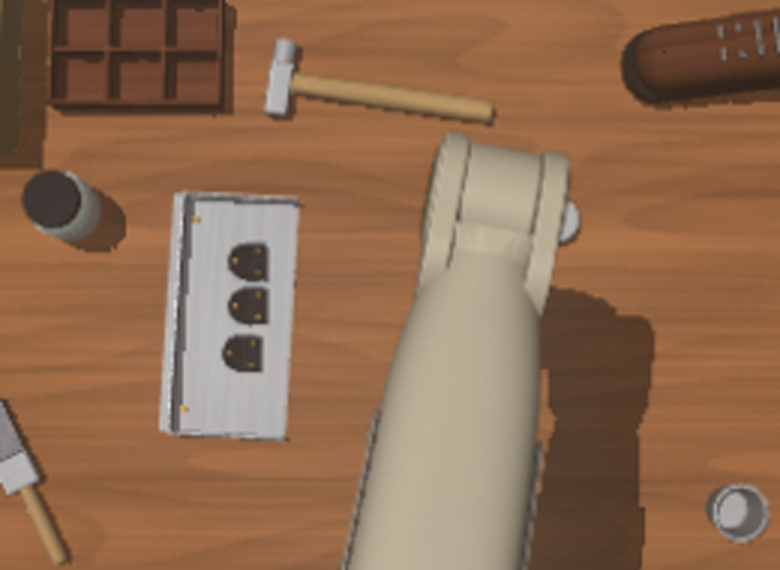

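All three heels lie flat and wholly inside the tray at about (247,262), (247,306) and (243,354). The arm is clear of everything, and nothing else appears to have moved, so I'll hand in.

```bash
python3 -c "
from h import *
print(job.hand_in())"
```

```text
the job is handed in; nothing more can be done
None
```

I pushed all three heel blocks flat into the scrap tray, wholly inside and about 25 mm or more past the mouth line, and handed the job in at about 28 s. No verdict came back; the last picture showed nothing else moved, but the arm was hiding the spool and most of the tin.

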